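# Close the rivet jar with the lid that fits

### The job

Close the jar in the middle of the wooden caddy: of the three look-alike lids on the bench only one has its thread, so try them until one screws fully home, level and down on the rim of that jar. Leave the other two lids lying flat on the bench, top side up, and do not disturb the spool, the steel block and the wax tin.

Things in the scene. Friction and masses are not known exactly. Their poses are not given: they have to be found in the camera images.
- lid_p: black plastic screw lid, one of three outwardly identical ones, loose on the bench, top up, close to a bystander: 59 mm across, 25 mm high, 35 g. Origin: centre of its lower edge, z up; ceiling 19 mm above it. A grey ridge on its top, 2 mm high, middle to rim, points along +x. All lids and jars share one thread, but each lid's skirt bore and inner sealing plug fit only one jar's collar and mouth
- lid_q: black plastic screw lid, one of three outwardly identical ones, loose on the bench, top up, close to a bystander: 59 mm across, 25 mm high, 35 g. Origin, axes and ridge as lid_p. Which lid fits which jar is not told: find out by trying. A wrong lid starts to screw on, then binds: its middle stays 1.5 to 4 mm above home, often cocked by 3 degrees or more; unscrew it before lifting
- lid_r: black plastic screw lid, one of three outwardly identical ones, loose on the bench, top up, close to a bystander: 59 mm across, 25 mm high, 35 g. Origin, axes and ridge as lid_p
- jar_a: white screw jar, one of three much alike, fixed upright in the caddy in any order: 78 mm high, body 66, neck 40 mm across. Origin: centre of its underside, 6 mm above the bench; z up. A grey rib down its side marks +x. Right-hand three-start thread, lead 27 mm a turn. The mouths and the collars below the threads differ by some 3 to 5 mm from jar to jar
- jar_b: white screw jar, one of three much alike, fixed upright in the caddy in any order: 78 mm high, body 66, neck 40 mm across. Origin, axes and rib as jar_a. With its ridge pointing the same way as the jar's rib, a lid drops to about 5 mm above home; then 70 degrees clockwise from above screw the fitting one down to the rim, 80 is safe. From other angles it may need up to 110 more
- jar_c: white screw jar, one of three much alike, fixed upright in the caddy in any order: 78 mm high, body 66, neck 40 mm across. Origin, axes, rib and thread as jar_a. The three-start thread repeats every 120 degrees, so a lid may also be set on turned by 120 or 240 degrees from the rib
- mouth (a point): centre of the rim of the middle jar, the one to close (84 mm above the bench). A lid that is home on it has its origin 19 mm below this point. Axes as the caddy's
- caddy: fixed plywood caddy 84 x 286 x 34 mm with three bays in a row along its y, 92 mm apart, one jar in each. Origin at the centre of its underside
- spool: a small thread spool standing on end, 42 mm across, 45 mm high, loose, stands close beside one of the lids (any side). Origin at the centre of its underside. Leave it alone
- block: a steel bench block 40 x 40 x 24 mm, loose, stands close beside one of the lids (any side). Origin at the centre of its underside. Leave it alone
- tin: a round aluminium wax tin 48 mm across, 30 mm high, loose, stands close beside one of the lids (any side). Origin at the centre of its underside. Leave it alone
Things that resemble listed ones, but are neither listed nor needed, are in the scene too. What is shaped like the lid_q but blue is not meant. Leave any blue look-alike of the lid_p alone.

How it is judged (in metres and radians):
At the end, for the whole second after the job is handed in: One lid is home on the middle jar: lower edge at least 17.8 mm below the rim (19 is full depth), centred within 4 mm. The other two lie on the bench (edge less than 5 mm above it), over 60 mm from that jar's axis. All three top up, level within 2.6 degrees, at rest (((z of lid_p in the frame of mouth below -0.0178 m and horizontal distance between lid_p and mouth below 0.004 m) or (z of lid_q in the frame of mouth below -0.0178 m and horizontal distance between lid_q and mouth below 0.004 m) or (z of lid_r in the frame of mouth below -0.0178 m and horizontal distance between lid_r and mouth below 0.004 m)) and ((z of lid_p in the frame of mouth below -0.0178 m and horizontal distance between lid_p and mouth below 0.004 m) or (height (world z) of lid_p below 0.005 m and horizontal distance between lid_p and mouth above 0.06 m)) and angle between each of lid_p, lid_q, lid_r's own z axis and vertical below 0.045 rad and linear speed of each of lid_p, lid_q, lid_r below 0.02 m/s and ((z of lid_q in the frame of mouth below -0.0178 m and horizontal distance between lid_q and mouth below 0.004 m) or (height (world z) of lid_q below 0.005 m and horizontal distance between lid_q and mouth above 0.06 m)) and ((z of lid_r in the frame of mouth below -0.0178 m and horizontal distance between lid_r and mouth below 0.004 m) or (height (world z) of lid_r below 0.005 m and horizontal distance between lid_r and mouth above 0.06 m))); the robot touches nothing.
It fails at once if the spool is pushed more than 15 mm from its place or tipped (distance of spool from where it was at the start of the episode above 0.015 m or angle between spool's own z axis and vertical above 0.3 rad).
It fails at once if the block is pushed more than 15 mm from its place or tipped (distance of block from where it was at the start of the episode above 0.015 m or angle between block's own z axis and vertical above 0.3 rad).
It fails at once if the tin is pushed more than 15 mm from its place or tipped (distance of tin from where it was at the start of the episode above 0.015 m or angle between tin's own z axis and vertical above 0.3 rad).
It also fails if it takes over 72 s, if anything falls off the work surface, if the arm or the gripper's body presses on something with over 40 N, if the wrist force passes 120 N, or if a joint passes its speed limit or range.

### The arm

A 7-joint arm with a two-finger parallel gripper is mounted at the origin on the work surface. World frame = base frame: x ahead of the robot, y to its left, z up, the work surface at z = 0. Lengths are in m, angles in degrees, forces in N, time in s.
With the tool pointing down it reaches from about 0.4 to 0.85 m from the base axis. Payload 6.9 kg.
Tool frame: the origin (TCP) lies midway between the tips of the shut fingers; the grasp point (between the pads) lies 19 mm behind it (tcp_to_grasp is the distance from the TCP to the grasp point, in m); z points along the fingers, y is the direction in which the jaws open and shut (so a half turn about z gives the same grasp; the last joint's range is limited). The gripper opens to 85 mm and grips with 20 to 120 N. Pads are 22 mm wide; open, the fingers measure 114 mm over their backs; the gripper's body (76 mm by 85 mm) begins 54 mm behind the grasp point. The pads swing forward as they close: fully open they stand 13 mm farther back than shut.
Start: joints at [80.816, 29.078, -13.613, 85.955, 7.202, 65.827, -8.869], TCP at [0.164, -0.603, 0.197] pointing down, gripper open.
Joint ranges: [-176.47, 176.47], [-13.61, 117.27], [-81.72, 77.17], [0.22, 143.17], [-87.28, 267.28], [10, 112.55], [-165.47, 165.47]. Speed limits (degrees/s): [136.94, 136.94, 180, 180, 180, 180, 180].

### API

Orientations are given as [roll, pitch, yaw] about the fixed x, y, z axes, in that order (R = Rz(yaw) Ry(pitch) Rx(roll)).
In Python, from workcell import sense, snapshot, calibration, hand_in, recognise, place_of, tcp_to_grasp gives the robot as it stands.
- The arm moves only by the tool servo_tool, never from a script. Its arguments are lists of equal length, an entry for each row: "angular": the turn, a rotation vector about the tool's x, y, z in rad, a list of three; "slide": the shift along the tool's x, y, z in m, a list of three; "gripper": the finger opening in m, from 0 to 0.0854. A call has 1 to 8 rows; each row is the pose to reach, as a shift and turn from the pose commanded when the call began, along the tool's axes at that moment; what a row does not reach only later rows make up. A row lasts 1/10 s, in which the tool goes at most 50 mm and 8.59 degrees, less where a joint would pass 70% of its speed; a pose out of reach is approached as far as the arm can. A call with a gripper value outside its range is refused whole. The fingers move at their own pace and stop on an object; the grip force is fixed at half the most. Time passes only in rows, so rows that repeat a pose let the fingers close. It gives the time, the measured TCP pose, the force and the opening at its end, in the units of the state.
- sense(): the state, without advancing time (a new reading comes with each control period).
- snapshot(name): name is "scene" or "top" or "wrist"; returns the picture (384x512x3 uint8, red, green, blue); there is no depth.
- calibration(name): a dict with "fov_y" (degrees; the focal length in pixels is half the picture's height over the tangent of half this angle, whatever the lens; pixels are square), "cx", "cy" (the principal point, pixels), "k1" (the pictures are not rectified: a ray, as slopes to the right and down, at radius r is drawn at 1 + k1 r^2 times it, then the intrinsics apply), "world_to_cam" (4x4, takes a point from world to camera coordinates). Camera axes: x right, y up, looking along -z (the intrinsics and any distortion apply to the point x, -y, -z); pixel columns grow to the right and rows downward; lengths in m; the calibration is good to about 2 mm. A picture is of the moment at which its call begins: read the wrist's pose just before it. calibration takes no time and is no camera call; for the wrist camera it gives the pose at the moment of the call.
- hand_in(): hands the job in, once; it reports no verdict.
Trained networks look in the newest picture that a camera, given by its name, has taken for a name from the list of things; names that differ only in an ending like _2 or _b are one class to them, and where a whole thing is asked for, a point or a joint stands for the part that bears it (a point fixed in the world has none). Each returns a list of dicts, best first, with "confidence" (0 to 1); they miss things now and then, are a little off and sometimes report something else, mostly with a low value. They report only what shows in the picture. A call takes as long as a camera call. They do not tell look-alikes from the thing itself.
- recognise(camera, name): "point" ([x, y, z] in m, in world coordinates, good to about 4 mm: the middle of the surface that is visible of it).
- place_of(camera, name): "point" ([x, y, z] in m, in world coordinates, good to about 4 mm: a listed point, or the origin of a listed thing).
The state is a dict: "time_s": time; "joint_pos": joint angles; "qvel": joint speeds; "joint_efforts": joint torques, N m; "position": TCP position; "orientation": TCP orientation; "force": force on the tool from outside, world axes, zero at the start; "wrist_torque": the same for the moment, N m; "width": finger opening in m.
Only numpy, scipy, OpenCV 4.12 (cv2) and the standard library are available. Lean on these libraries where they do the work, as an engineer would, in place of code of your own. Each camera call takes 0.05 s, during which the arm holds its last target. There are 200 camera calls.

## Working session

There is one attempt and no reset: what is moved stays moved. The work goes in short steps, Python scripts to look and compute and a tool call to move; the robot and the scene stay as the last step left them, time stands still between calls to the robot, and variables do not carry over. Pictures are saved under pics/ and viewed, about 8 in all and at most 12, crops included, and the job is handed in when it is done.

Besides the shell and the picture viewer there is one more tool, called after ">>>" as name(argument=value, ...) on one line, values as JSON. servo_tool: Moves the arm, as the interface text tells. Its arguments: {"type":"object","properties":{"angular":{"type":"array"},"slide":{"type":"array"},"gripper":{"type":"array"}},"required":["angular","slide","gripper"]}

```bash
ls; mkdir -p pics; cat > h.py <<'E'
import numpy as np, cv2
from workcell import *
def save(im,n): cv2.imwrite('pics/'+n+'.png',cv2.cvtColor(im,cv2.COLOR_RGB2BGR))
E
python3 - <<'E'
from h import *
s=sense(); print({k:s[k] for k in('time_s','position','orientation','force','width')})
ims=[]
for c in('scene','top'):
    im=snapshot(c); save(im,c+'0')
    for n in('lid_p','jar_a','mouth','caddy','spool','block','tin'):
        print(c,n,[(np.round(d['point'],3).tolist(),round(d['confidence'],2)) for d in place_of(c,n)])
print(sense()['time_s'],tcp_to_grasp)
E
```

```text
pics
{'time_s': 0.0, 'position': array([ 0.16394156, -0.60252523,  0.19572945]), 'orientation': array([-1.79898322e+02,  2.59580516e-03,  1.52293582e+01]), 'force': array([-0.12813881, -0.38234274, -0.07140673]), 'width': 0.08568559161242147}
scene lid_p [([0.434, -0.206, -0.004], 0.73), ([0.444, 0.244, -0.002], 0.66), ([0.456, -0.008, 0.005], 0.62), ([0.424, 0.337, 0.002], 0.61), ([0.356, 0.043, -0.002], 0.55)]
scene jar_a [([0.658, -0.182, 0.006], 0.88), ([0.651, -0.087, 0.008], 0.57), ([0.646, 0.002, 0.011], 0.55)]
scene mouth [([0.652, -0.088, 0.083], 0.9), ([0.658, -0.185, 0.007], 0.41)]
scene caddy [([0.652, -0.087, -0.0], 0.6)]
scene spool [([0.506, 0.255, -0.004], 0.47)]
scene block [([0.514, 0.035, -0.002], 0.66)]
scene tin [([0.479, -0.165, 0.001], 0.55), ([0.508, 0.253, -0.001], 0.49)]
top lid_p [([0.459, -0.012, -0.003], 0.89), ([0.435, -0.209, -0.004], 0.87), ([0.424, 0.343, -0.002], 0.73), ([0.356, 0.045, -0.002], 0.71), ([0.447, 0.243, 0.0], 0.64)]
top jar_a [([0.655, -0.091, 0.004], 0.97), ([0.654, 0.002, 0.009], 0.93), ([0.654, -0.181, 0.008], 0.83)]
top mouth [([0.651, -0.094, 0.085], 0.56)]
top caddy [([0.652, -0.087, -0.0], 0.92)]
top spool [([0.509, 0.255, 0.0], 0.89)]
top block [([0.509, 0.037, 0.001], 0.54)]
top tin [([0.486, -0.172, -0.004], 0.8), ([0.506, 0.256, 0.001], 0.17)]
0.8 0.0187
```

```bash
python3 - <<'E'
from h import *
im=cv2.imread('pics/top0.png'); cv2.imwrite('pics/top0b.png',cv2.resize(im,(800,600),interpolation=cv2.INTER_CUBIC))
E
```

```text
(no output)
```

View pics/top0b.png

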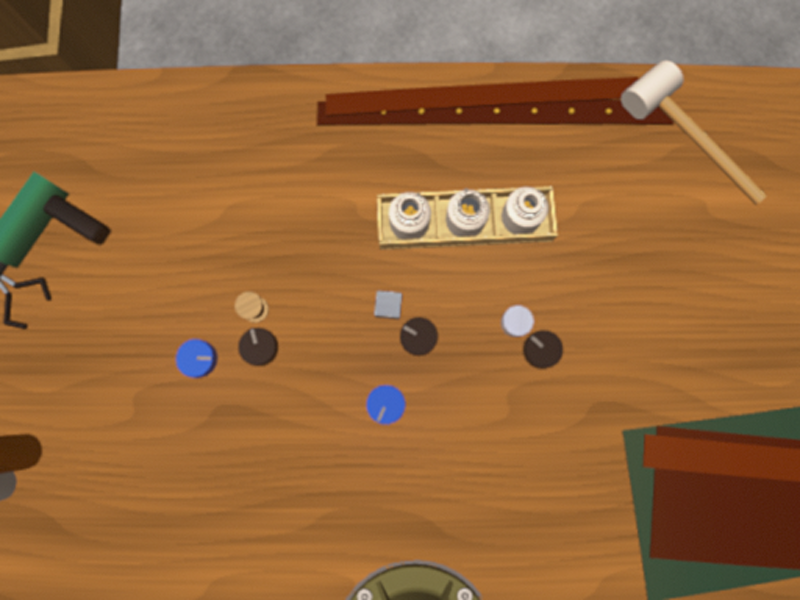

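View pics/scene0.png

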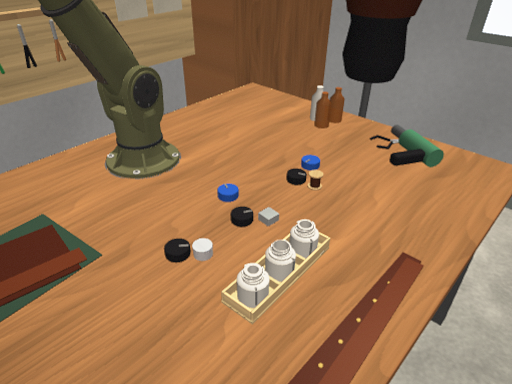

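>>> servo_tool(angular=[[0,0,0],[0,0,0],[0,0,0],[0,0,0],[0,0,0],[0,0,0],[0,0,0],[0,0,0]], slide=[[0.03,-0.027,-0.015],[0.06,-0.054,-0.03],[0.09,-0.08,-0.045],[0.12,-0.107,-0.06],[0.15,-0.134,-0.075],[0.18,-0.16,-0.09],[0.21,-0.19,-0.1],[0.24,-0.215,-0.1]], gripper=[0.085,0.085,0.085,0.085,0.085,0.085,0.085,0.085])

```text
time_s: 1.6
position: [0.3405, -0.3311, 0.2984]
orientation: [179.8, -0.1, 15.2]
force: [0.4, 0.2, 0.2]
width: 0.0848
```

>>> servo_tool(angular=[[0,0,-0.06],[0,0,-0.12],[0,0,-0.18],[0,0,-0.24],[0,0,-0.3],[0,0,-0.36],[0,0,-0.42],[0,0,-0.45]], slide=[[0.03,-0.027,0],[0.06,-0.054,0],[0.09,-0.08,0],[0.12,-0.107,0],[0.15,-0.134,0],[0.18,-0.16,0],[0.21,-0.19,0],[0.24,-0.215,0]], gripper=[0.085,0.085,0.085,0.085,0.085,0.085,0.085,0.085])

```text
time_s: 2.4
position: [0.5149, -0.0601, 0.2969]
orientation: [180.0, -0.0, 41.2]
force: [-0.5, -1.3, 0.4]
width: 0.0849
```

```bash
cat >> h.py <<'E'
def proj(cal,P,shape=(384,512)):
    P=np.atleast_2d(P); c=(cal['world_to_cam']@np.c_[P,np.ones(len(P))].T)[:3]
    u,v=c[0]/-c[2],-c[1]/-c[2]; f=shape[0]/2/np.tan(np.radians(cal['fov_y'])/2)
    k=1+cal['k1']*(u*u+v*v); return np.c_[cal['cx']+f*u*k,cal['cy']+f*v*k]
def rect(im,cal,cx,cy,z,half=0.05,n=200):
    "orthophoto of plane z: rows go down with -x, columns right with -y (like the top view)"
    a=np.linspace(-half,half,n); Y,X=np.meshgrid(cy-a,cx-a)
    p=proj(cal,np.c_[X.ravel(),Y.ravel(),np.full(n*n,z)]).astype(np.float32)
    return cv2.remap(im,p[:,0].reshape(n,n),p[:,1].reshape(n,n),cv2.INTER_CUBIC)
def go(x,y,z,yaw):
    "slide/turn from present pose to a tool-down pose"
    s=sense(); q=np.radians(s['orientation'][2]); d=np.array([x,y,z])-s['position']
    R=np.array([[np.cos(q),np.sin(q),0],[np.sin(q),-np.cos(q),0],[0,0,-1]])
    t=-(np.radians(yaw)-q); t=(t+np.pi)%(2*np.pi)-np.pi
    print('slide',np.round(R.T@d,4),'turn z',round(t,3))
def st():
    s=sense(); print(round(s['time_s'],2),'pos',np.round(s['position'],4),'rpy',np.round(s['orientation'],2),'F',np.round(s['force'],1),'T',np.round(s['wrist_torque'],2),'w',round(s['width'],4),'q7',np.round(s['joint_pos'][6],1))
def lid(im,cal,x,y,z=0.025):
    "refine the centre and ridge angle of a black lid whose top is at z"
    for _ in range(3):
        r=rect(im,cal,x,y,z,0.045,180).astype(int); mx=r.max(2)
        m=((mx<75)).astype(np.uint8); m=cv2.morphologyEx(m,cv2.MORPH_CLOSE,np.ones((13,13)))
        n,l,stt,c=cv2.connectedComponentsWithStats(m); i=1+np.argmax(stt[1:,4])
        cs,_h=cv2.findContours((l==i).astype(np.uint8),cv2.RETR_EXTERNAL,cv2.CHAIN_APPROX_NONE)
        (u,v),rad=cv2.minEnclosingCircle(max(cs,key=len)); x-=(v-89.5)*.0005; y-=(u-89.5)*.0005
    r=rect(im,cal,x,y,z,0.045,180).astype(int); mx=r.max(2); yy,xx=np.mgrid[:180,:180]-89.5
    d=np.hypot(xx,yy); k=(d>16)&(d<48)&(mx>80); ang=np.degrees(np.arctan2(-np.sum(xx*k),-np.sum(yy*k)))
    print('lid',round(x,4),round(y,4),'r mm',rad*.5,'ridge',round(ang,1),'n',k.sum()); return x,y,ang,r.astype(np.uint8)
E
python3 - <<'E'
from h import *
st(); print(np.round(sense()['joint_pos'],1))
cal=calibration('wrist'); im=snapshot('wrist'); save(im,'w1')
C=np.linalg.inv(cal['world_to_cam']); print('cam',C[:3,3],'look',-C[:3,2],cal['fov_y'])
L=place_of('wrist','lid_p')
for n,d in (('lid',L),('jar',place_of('wrist','jar_a')),('mouth',place_of('wrist','mouth'))): print(n,[(np.round(e['point'],3).tolist(),round(e['confidence'],2)) for e in d])
tc=calibration('top'); ti=cv2.cvtColor(cv2.imread('pics/top0.png'),cv2.COLOR_BGR2RGB)
sc=calibration('scene'); si=cv2.cvtColor(cv2.imread('pics/scene0.png'),cv2.COLOR_BGR2RGB)
t=[];
for x,y in((.457,-.011),(.435,-.208),(.446,.243)):
    a=lid(ti,tc,x,y); b=lid(si,sc,x,y); t.append(np.vstack([a[3],b[3]]))
z=cv2.resize(si[210:320,215:325],(360,360),interpolation=cv2.INTER_CUBIC)
out=np.zeros((600,800,3),np.uint8); out[:360,:540]=np.hstack(t); out[:240,540:]=cv2.resize(z,(260,240))
w=cv2.resize(im,(320,240)); out[360:,:320]=w; out[240:,440:800]=z; out[360:600,:320]=w
save(out,'m1')
E
```

```text
2.4 pos [ 0.5149 -0.0601  0.2969] rpy [ 1.7998e+02 -3.0000e-02  4.1160e+01] F [-0.5 -1.3  0.4] T [-0.06 -0.03 -0.05] w 0.0849 q7 -56.3
[ 29.2  17.4 -35.1  91.3  10.3  74.6 -56.3]
cam [ 0.57808901 -0.0040511   0.4731045 ] look [-0.24250147 -0.21266085 -0.94655607] 60.65895993335714
lid [([0.451, 0.242, -0.0], 0.69), ([0.356, 0.042, 0.002], 0.66), ([0.429, 0.343, -0.0], 0.6), ([0.437, -0.2, 0.0], 0.57)]
jar [([0.662, -0.186, 0.006], 0.97), ([0.655, -0.088, 0.01], 0.8), ([0.653, -0.001, 0.004], 0.55)]
mouth []
lid 0.459 -0.0103 r mm 28.17585563659668 ridge 54.7 n 588
lid 0.4722 -0.0221 r mm 41.21871566772461 ridge 109.8 n 306
lid 0.437 -0.203 r mm 29.589887619018555 ridge 36.2 n 617
lid 0.4495 -0.2142 r mm 39.53642654418945 ridge 100.5 n 559
lid 0.4434 0.2391 r mm 29.403827667236328 ridge 27.5 n 642
lid 0.4604 0.2283 r mm 45.72941589355469 ridge 94.3 n 794
```

View pics/m1.png

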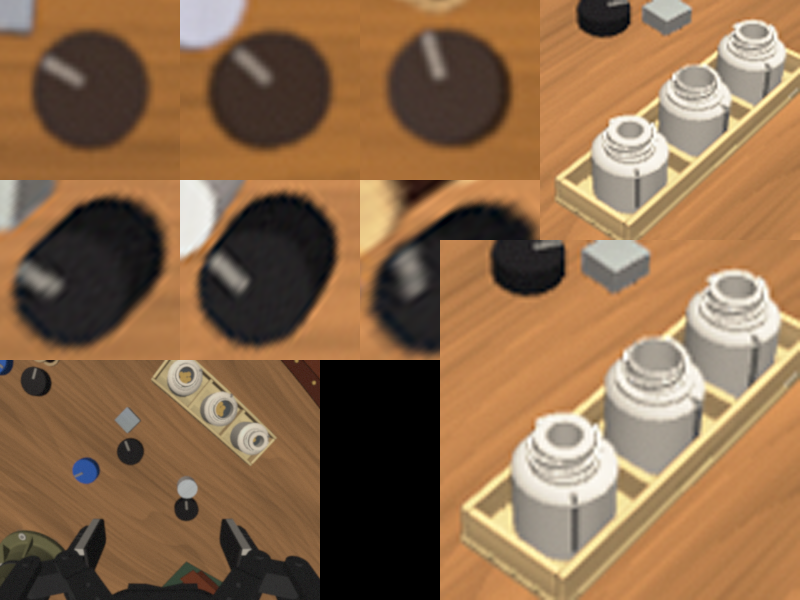

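```bash
sed -i 's/(mx>80)/(mx>105)/; s/mx<75/mx<80/' h.py; python3 - <<'E'
from h import *
rd=lambda n: cv2.cvtColor(cv2.imread('pics/'+n+'.png'),cv2.COLOR_BGR2RGB)
ti,si,wi=rd('top0'),rd('scene0'),rd('w1'); tc,sc,wc=[calibration(c) for c in('top','scene','wrist')]
print('scene cam',np.linalg.inv(sc['world_to_cam'])[:3,3])
for x,y in((.459,-.0103),(.437,-.203),(.4434,.2391)):
    lid(ti,tc,x,y); lid(wi,wc,x,y)
J=(.653,-.089)
th=np.arange(-180,180,1.); zs=np.linspace(.042,.060,30)
T,Z=np.meshgrid(np.radians(th),zs)
for y0 in(-.089,-.181,.002):
    p=proj(sc,np.c_[J[0]+.0335*np.cos(T.ravel()),y0+.0335*np.sin(T.ravel()),Z.ravel()]).astype(np.float32)
    u=cv2.remap(si,p[:,0].reshape(T.shape),p[:,1].reshape(T.shape),cv2.INTER_LINEAR).max(2)
    b=u.mean(0); i=np.argsort(b)[:12]; print(y0,sorted(th[i]), b[i].round().astype(int))
# collar circles: bright jar rim in each camera at z=.084: show orthophotos
o=[cv2.resize(rect(i,c,*J,.084,.05,200),(266,266)) for i,c in((ti,tc),(wi,wc),(si,sc))]
for k in o: cv2.circle(k,(133,133),int(.020/.1*266),(255,0,0),1)
save(np.hstack(o),'m2')
E
```

```text
scene cam [ 1.02362807 -0.5813359   0.64330936]
lid 0.4589 -0.0103 r mm 28.47173309326172 ridge 54.6 n 417
lid 0.4637 -0.0101 r mm 30.747299194335938 ridge 68.6 n 234
lid 0.4373 -0.2028 r mm 29.83022117614746 ridge 36.9 n 417
lid 0.4413 -0.199 r mm 33.00099563598633 ridge 38.9 n 131
lid 0.4435 0.2391 r mm 29.71763038635254 ridge 27.6 n 450
lid 0.4503 0.2361 r mm 34.352996826171875 ridge 47.2 n 333
-0.089 [np.float64(1.0), np.float64(2.0), np.float64(3.0), np.float64(4.0), np.float64(5.0), np.float64(6.0), np.float64(7.0), np.float64(8.0), np.float64(9.0), np.float64(10.0), np.float64(11.0), np.float64(12.0)] [106 107 108 109 110 111 112 114 115 117 121 121]
-0.181 [np.float64(-109.0), np.float64(-108.0), np.float64(-107.0), np.float64(-106.0), np.float64(-105.0), np.float64(-104.0), np.float64(-103.0), np.float64(-102.0), np.float64(-101.0), np.float64(-33.0), np.float64(-32.0), np.float64(-31.0)] [117 121 122 123 124 126 127 127 128 129 130 131]
0.002 [np.float64(-127.0), np.float64(-126.0), np.float64(-36.0), np.float64(-35.0), np.float64(-34.0), np.float64(-33.0), np.float64(-32.0), np.float64(-31.0), np.float64(-30.0), np.float64(-29.0), np.float64(-28.0), np.float64(-27.0)] [ 96  97 101 102 108 110 117 120 128 131 138 138]
```

View pics/m2.png

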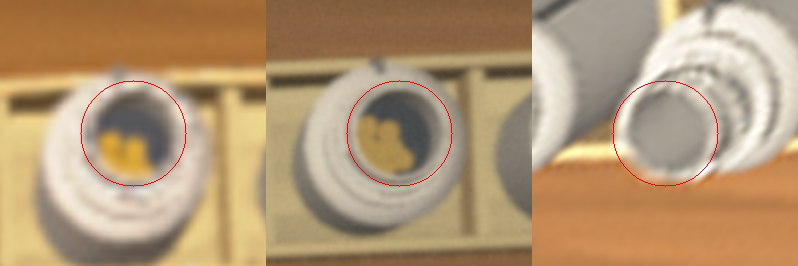

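>>> servo_tool(angular=[[0,0,0],[0,0,0],[0,0,0],[0,0,0],[0,0,0],[0,0,0]], slide=[[-0.002,-0.016,0.04],[-0.004,-0.032,0.08],[-0.006,-0.048,0.12],[-0.008,-0.064,0.155],[-0.009,-0.074,0.177],[-0.009,-0.074,0.177]], gripper=[0.085,0.085,0.085,0.085,0.085,0.085])

```text
time_s: 3.2
position: [0.4558, -0.0132, 0.1176]
orientation: [-179.8, 0.3, 41.0]
force: [0.5, -0.8, 0.5]
width: 0.085
```

```bash
python3 - <<'E'
from h import *
st(); cal=calibration('wrist'); im=snapshot('wrist'); save(im,'w2')
x,y,a,r=lid(im,cal,.461,-.0105)
cv2.circle(r,(90,90),59,(255,0,0),1)
save(np.hstack([im,cv2.resize(r,(288,384))[:, :288]])[:, :800],'m3')
go(x,y,-.002,41)
E
```

```text
3.2 pos [ 0.4558 -0.0132  0.1176] rpy [-179.81    0.27   40.97] F [ 0.5 -0.8  0.5] T [-0.05 -0.03  0.01] w 0.085 q7 -69.1
lid 0.4633 -0.0072 r mm 30.57215690612793 ridge 62.3 n 281
slide [ 0.0081 -0.0011  0.1212] turn z -0.001
```

View pics/m3.png

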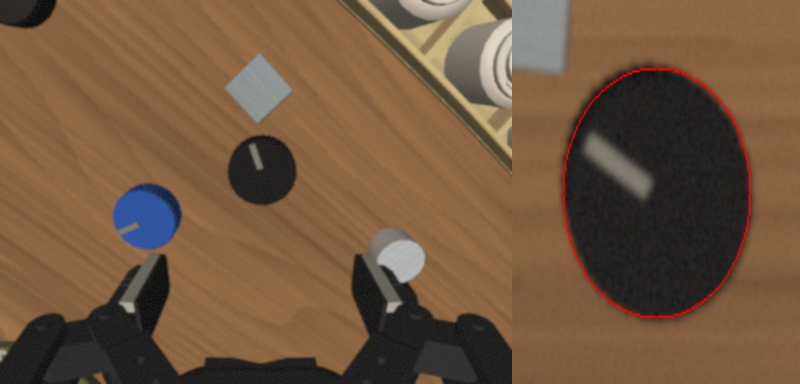

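```bash
cat >> h.py <<'E'
from scipy.optimize import least_squares
def lidfit(im,cal,x,y,z0=0.,thr=70):
    "centre of a black lid (lower edge at z0) by matching its silhouette's centroid"
    p=proj(cal,[[x,y,z0+.02]])[0]; m=(im.max(2)<thr).astype(np.uint8); m=cv2.morphologyEx(m,cv2.MORPH_CLOSE,np.ones((7,7)))
    l=cv2.connectedComponents(m)[1]; k=(l==l[int(p[1]),int(p[0])]); ys,xs=np.nonzero(k); c=np.array([xs.mean(),ys.mean()])
    t=np.linspace(0,2*np.pi,72)
    def hull(q):
        P=np.vstack([np.c_[q[0]+.0295*np.cos(t),q[1]+.0295*np.sin(t),np.full(72,z0+h)] for h in(0,.025)])
        return cv2.convexHull(proj(cal,P).astype(np.float32))
    def f(q):
        M=cv2.moments(hull(q)); return np.array([M['m10'],M['m01']])/M['m00']-c
    q=least_squares(f,[x,y],diff_step=1e-3,x_scale=.01).x; print('fit',np.round(q,4),'area',k.sum(),'model',cv2.contourArea(hull(q))); return q
def rd(n): return cv2.cvtColor(cv2.imread('pics/'+n+'.png'),cv2.COLOR_BGR2RGB)
E
python3 - <<'E'
from h import *
st(); q=lidfit(rd('w2'),calibration('wrist'),.462,-.008)
for x,y in((.460,-.010),(.437,-.203),(.445,.240)):
    for n in('top','scene'): lidfit(rd(n+'0'),calibration(n),x,y,thr=80)
go(*q,-.002,41)
E
```

```text
3.25 pos [ 0.4579 -0.0134  0.1192] rpy [-1.7994e+02  1.3000e-01  4.0950e+01] F [-0.4 -0.6 -0.5] T [ 0.03 -0.05 -0.02] w 0.0852 q7 -69.0
fit [ 0.4639 -0.0094] area 3580 model 3839.7339991127374
fit [ 0.4594 -0.0108] area 411 model 478.54352113918867
fit [ 0.4609 -0.0117] area 370 model 417.15242349682376
fit [ 0.4378 -0.2057] area 440 model 510.75883644400164
fit [ 0.439 -0.206] area 495 model 547.7261742542032
fit [0.4444 0.2411] area 426 model 510.1010883890558
fit [0.4606 0.244 ] area 354 model 300.78865799913183
slide [0.0071 0.0009 0.1212] turn z -0.001
```

>>> servo_tool(angular=[[0,0,0],[0,0,0],[0,0,0],[0,0,0],[0,0,0],[0,0,0],[0,0,0]], slide=[[0.004,0,0.03],[0.004,0,0.06],[0.004,0,0.09],[0.004,0,0.11],[0.004,0,0.12],[0.004,0,0.12],[0.004,0,0.12]], gripper=[0.085,0.085,0.085,0.085,0.085,0.05,0.05])

```text
time_s: 3.95
position: [0.4632, -0.01, 0.0007]
orientation: [179.9, -0.1, 41.0]
force: [0.0, 0.1, -0.4]
width: 0.0585
```

>>> servo_tool(angular=[[0,0,0],[0,0,0],[0,0,0]], slide=[[0,0,0],[0,0,0],[0,0,0]], gripper=[0.05,0.05,0.05])

```text
time_s: 4.25
position: [0.4625, -0.0096, 0.0002]
orientation: [179.9, -0.0, 41.0]
force: [-0.1, 0.3, -0.6]
width: 0.0497
```

```bash
python3 - <<'E'
from h import *
st(); a=snapshot('wrist'); b=snapshot('scene')
save(np.hstack([a[40:,60:452],cv2.resize(b[170:250,205:305],(408,344),interpolation=cv2.INTER_CUBIC)]),'m4')
E
```

```text
4.25 pos [ 4.625e-01 -9.600e-03  2.000e-04] rpy [ 1.7995e+02 -5.0000e-02  4.1000e+01] F [-0.1  0.3 -0.6] T [ 0.    0.05 -0.04] w 0.0497 q7 -79.7
```

View pics/m4.png

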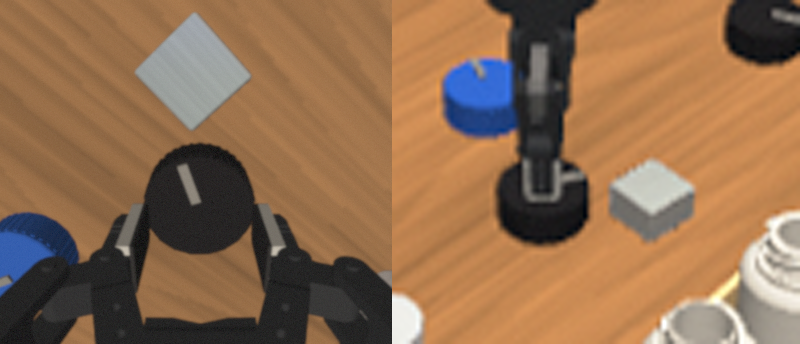

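>>> servo_tool(angular=[[0,0,0],[0,0,0]], slide=[[0,0,0],[0,0,0]], gripper=[0.04,0.04])

```text
time_s: 4.55
position: [0.462, -0.0095, -0.0004]
orientation: [-180.0, -0.0, 41.0]
force: [-0.3, 0.5, -0.8]
width: 0.04
```

```bash
python3 - <<'E'
from h import *
st(); cal=calibration('wrist'); im=snapshot('wrist')
s=sense(); x,y,z=s['position']; q=np.radians(41); ty=np.array([np.sin(q),-np.cos(q),0])
for h in(0.005,.025,.05): print(h,proj(cal,[s['position']*[1,1,0]+[0,0,h]+k*.02*ty for k in(-1,0,1)]).round())
lidfit(im,cal,.463,-.009,thr=50); lidfit(im,cal,.463,-.009,-.0,thr=60)
c=im[100:384,100:400].copy()
for h,col in((.005,(255,0,0)),(.025,(0,255,0)),(.05,(0,0,255))):
    for p in proj(cal,[s['position']*[1,1,0]+[0,0,h]+k*.02*ty for k in(-1,0,1)]): cv2.circle(c,(int(p[0])-100,int(p[1])-100),2,col,-1)
b=snapshot('scene')[165:250,200:300]
save(np.hstack([cv2.resize(c,(450,426)),cv2.resize(b,(350,426),interpolation=cv2.INTER_CUBIC)]),'m5')
E
```

```text
4.55 pos [ 4.62e-01 -9.50e-03 -4.00e-04] rpy [-180.     -0.     41.02] F [-0.3  0.5 -0.8] T [-0.03  0.06 -0.01] w 0.04 q7 -79.8
0.005 [[226. 233.]
 [261. 233.]
 [296. 233.]]
0.025 [[223. 250.]
 [261. 250.]
 [300. 250.]]
0.05 [[217. 278.]
 [261. 278.]
 [306. 278.]]
fit [0.4929 0.0213] area 161945 model 11897.514212375449
fit [ 0.4212 -0.0441] area 36627 model 8421.715310968226
```

View pics/m5.png

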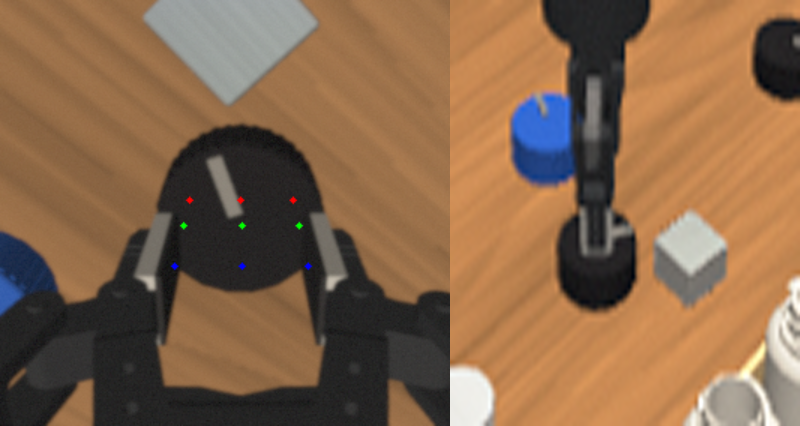

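>>> servo_tool(angular=[[0,0,0],[0,0,0],[0,0,0],[0,0,0],[0,0,0],[0,0,0],[0,0,0],[0,0,0]], slide=[[0,0,0],[0,0,0],[0,0,0],[0,0,0.002],[0,0,0.004],[0,0,0.006],[0,0,0.008],[0,0,0.008]], gripper=[0.085,0.085,0.085,0.085,0.085,0.085,0.085,0.085])

```text
time_s: 5.45
position: [0.4618, -0.0095, -0.0087]
orientation: [-180.0, 0.0, 41.0]
force: [-0.1, 1.2, -0.2]
width: 0.0852
```

```bash
python3 - <<'E'
from h import *
st(); s=sense()
cal=calibration('wrist'); im=snapshot('wrist')
b=snapshot('scene')[165:250,200:300]
save(np.hstack([cv2.resize(im[100:384,100:400],(450,426)),cv2.resize(b,(350,426),interpolation=cv2.INTER_CUBIC)]),'m6')
E
```

```text
5.45 pos [ 0.4618 -0.0095 -0.0087] rpy [-1.7998e+02  2.0000e-02  4.1020e+01] F [-0.1  1.2 -0.2] T [ 0.06 -0.03  0.03] w 0.0852 q7 -80.5
```

View pics/m6.png

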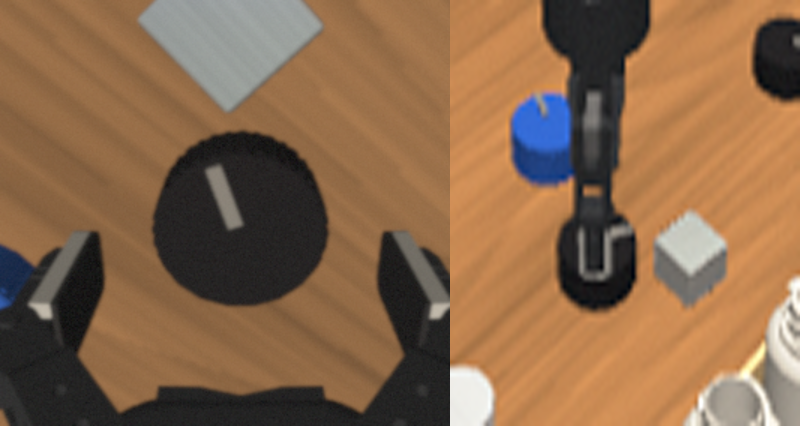

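```bash
python3 - <<'E'
from h import *
s=sense(); q=np.radians(41.02); ty=np.array([np.sin(q),-np.cos(q),0]); tx=np.array([np.cos(q),np.sin(q),0]); p=s['position']*[1,1,0]
for r in(.043,.05,.057): print(r,[proj(calibration('scene'),[p+ty*r+[0,0,z]])[0].round().tolist() for z in(0,.01,.02,.03,.04,.05)])
for z in(0,.01,.02,.03,.04,.05): print(z,proj(calibration('wrist'),[p+ty*k*.0425+tx*.011+[0,0,z] for k in(-1,1)]).round().tolist())
lidfit(rd('m6')[:1,:1],calibration('wrist'),.46,-.01) if 0 else None
E
```

```text
0.043 [[242.0, 230.0], [242.0, 227.0], [241.0, 224.0], [241.0, 221.0], [241.0, 218.0], [241.0, 215.0]]
0.05 [[241.0, 232.0], [241.0, 229.0], [241.0, 226.0], [241.0, 223.0], [241.0, 220.0], [241.0, 217.0]]
0.057 [[241.0, 234.0], [241.0, 231.0], [241.0, 228.0], [241.0, 225.0], [241.0, 221.0], [241.0, 218.0]]
0 [[185.0, 218.0], [337.0, 218.0]]
0.01 [[181.0, 225.0], [341.0, 225.0]]
0.02 [[177.0, 234.0], [346.0, 234.0]]
0.03 [[172.0, 243.0], [351.0, 243.0]]
0.04 [[166.0, 254.0], [357.0, 254.0]]
0.05 [[160.0, 266.0], [363.0, 266.0]]
```

>>> servo_tool(angular=[[0,0,0],[0,0,0],[0,0,0],[0,0,0],[0,0,0],[0,0,0],[0,0,0],[0,0,0]], slide=[[0,0,0.003],[0,0,0.006],[0,0,0.009],[0,0,0.012],[0,0,0.014],[0,0,0.016],[0,0,0.016],[0,0,0.016]], gripper=[0.085,0.085,0.085,0.085,0.085,0.085,0.085,0.085])

```text
time_s: 6.35
position: [0.462, -0.0095, -0.0244]
orientation: [-180.0, -0.0, 41.0]
force: [-0.4, -0.0, 0.3]
width: 0.0849
```

```bash
python3 - <<'E'
from h import *
st(); s=sense()
cal=calibration('wrist'); im=snapshot('wrist'); save(im,'w3')
b=snapshot('scene'); save(b,'s3'); b=b[165:250,200:300]
lidfit(im,cal,.461,-.010)
save(np.hstack([cv2.resize(im[100:384,60:440],(450,336)),cv2.resize(b,(350,336),interpolation=cv2.INTER_CUBIC)]),'m7')
E
```

```text
6.35 pos [ 0.462  -0.0095 -0.0244] rpy [-180.     -0.     41.01] F [-0.4 -0.   0.3] T [-0.02  0.03 -0.  ] w 0.0849 q7 -81.9
fit [ 0.4621 -0.0088] area 11918 model 13467.086351032252
```

View pics/m7.png

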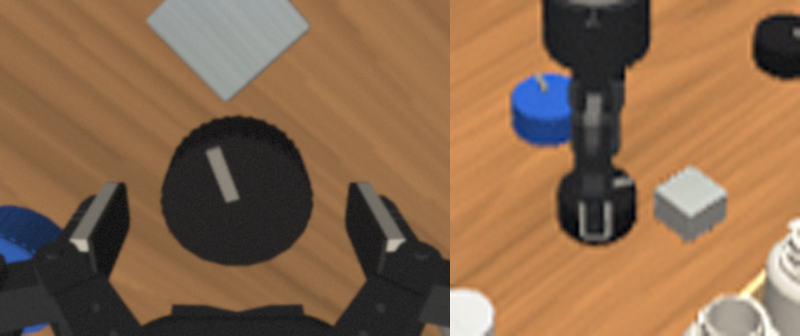

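>>> servo_tool(angular=[[0,0,0],[0,0,0],[0,0,0],[0,0,0],[0,0,0],[0,0,0],[0,0,0],[0,0,0]], slide=[[0,0,0.002],[0,0,0.004],[0,0,0.005],[0,0,0.005],[0,0,0.005],[0,0,0.005],[0,0,0.005],[0,0,0.005]], gripper=[0.085,0.085,0.085,0.03,0.03,0.03,0.03,0.03])

```text
time_s: 7.25
position: [0.462, -0.0095, -0.0288]
orientation: [180.0, -0.0, 41.0]
force: [-1.8, -0.9, 7.7]
width: 0.0565
```

>>> servo_tool(angular=[[0,0,0],[0,0,0],[0,0,0],[0,0,0],[0,0,0],[0,0,0],[0,0,0]], slide=[[0,0,0],[0,0,-0.003],[0,0,-0.003],[0,0,-0.003],[0,0,-0.003],[0,0,-0.003],[0,0,-0.003]], gripper=[0.066,0.066,0.066,0.03,0.03,0.03,0.03])

```text
time_s: 7.95
position: [0.4622, -0.0095, -0.0257]
orientation: [180.0, -0.0, 41.0]
force: [-1.9, -0.3, 12.5]
width: 0.0563
```

>>> servo_tool(angular=[[0,0,0],[0,0,0],[0,0,0],[0,0,0],[0,0,0],[0,0,0]], slide=[[0,0,-0.01],[0,0,-0.04],[0,0,-0.08],[0,0,-0.12],[0,0,-0.14],[0,0,-0.14]], gripper=[0.03,0.03,0.03,0.03,0.03,0.03])

```text
time_s: 8.55
position: [0.4637, -0.0094, 0.1166]
orientation: [179.8, -0.2, 41.0]
force: [-0.7, -0.1, -1.1]
width: 0.0561
```

```bash
python3 - <<'E'
from h import *
st(); cal=calibration('wrist'); im=snapshot('wrist'); save(im,'w4')
J=np.array([.653,-.089])
import pickle
src={'top':(rd('top0'),calibration('top')),'scene':(rd('scene0'),calibration('scene'))}
for n,(i,c) in src.items():
    r=cv2.cvtColor(rect(i,c,*J,.084,.035,280),cv2.COLOR_RGB2GRAY); r=cv2.GaussianBlur(r,(9,9),2)
    h=cv2.HoughCircles(r,cv2.HOUGH_GRADIENT,1.2,10,param1=60,param2=15,minRadius=44,maxRadius=90)
    if h is not None: print(n,[(round(J[0]-(v-139.5)*.00025,4),round(J[1]-(u-139.5)*.00025,4),round(k*.25,1)) for u,v,k in h[0][:5]])
for q in('mouth','jar_b'): print([(np.round(d['point'],3).tolist(),round(d['confidence'],2)) for d in place_of('wrist',q)])
for cam in('top','scene'):
    snapshot(cam); print(cam,[(np.round(d['point'],4).tolist(),round(d['confidence'],2)) for d in place_of(cam,'mouth')+place_of(cam,'caddy')])
o=[cv2.resize(rect(i,c,*J,.084,.035,280),(266,266)) for i,c in list(src.values())+[(im,cal)]]
save(np.hstack(o),'jar'); save(im,'w4')
E
```

```text
8.55 pos [ 0.4637 -0.0094  0.1166] rpy [179.78  -0.22  40.99] F [-0.7 -0.1 -1.1] T [-0.02 -0.    0.01] w 0.0561 q7 -70.3
top [(np.float64(0.6538), np.float64(-0.0897), np.float32(15.1)), (np.float64(0.6526), np.float64(-0.0924), np.float32(17.4)), (np.float64(0.655), np.float64(-0.1143), np.float32(17.3)), (np.float64(0.658), np.float64(-0.1143), np.float32(14.2)), (np.float64(0.652), np.float64(-0.1116), np.float32(19.3))]
scene [(np.float64(0.6565), np.float64(-0.0999), np.float32(22.3)), (np.float64(0.6571), np.float64(-0.0915), np.float32(19.6)), (np.float64(0.6583), np.float64(-0.0969), np.float32(19.2)), (np.float64(0.6601), np.float64(-0.0996), np.float32(18.9)), (np.float64(0.661), np.float64(-0.1062), np.float32(15.8))]
[]
[([0.655, -0.088, 0.007], 0.89)]
top []
scene [([0.653, -0.087, 0.0853], 0.9), ([0.6432, 0.0012, 0.0149], 0.51), ([0.6517, -0.0891, -0.0047], 0.93), ([0.4793, -0.1614, 0.0018], 0.2)]
```

>>> servo_tool(angular=[[0,0,-0.14],[0,0,-0.28],[0,0,-0.42],[0,0,-0.56],[0,0,-0.7],[0,0,-0.84],[0,0,-0.98],[0,0,-1.12]], slide=[[0.011,0.023,0],[0.023,0.046,0],[0.034,0.069,0],[0.046,0.092,0],[0.057,0.115,0],[0.069,0.138,0],[0.08,0.161,0],[0.0915,0.184,0]], gripper=[0.03,0.03,0.03,0.03,0.03,0.03,0.03,0.03])

```text
time_s: 9.8
position: [0.6524, -0.0889, 0.1128]
orientation: [-179.9, -0.0, 105.5]
force: [0.3, 1.1, 0.5]
width: 0.056
```

>>> servo_tool(angular=[[0,0,-0.1],[0,0,-0.17],[0,0,-0.17],[0,0,-0.17]], slide=[[0,0,0],[0,0,0.02],[0,0,0.035],[0,0,0.035]], gripper=[0.03,0.03,0.03,0.03])

```text
time_s: 10.2
position: [0.6499, -0.0887, 0.0755]
orientation: [-179.7, -0.1, 114.8]
force: [-0.1, -0.7, -0.1]
width: 0.0557
```

```bash
python3 - <<'E'
from h import *
snapshot('scene'); st(); go(.6535,-.0885,.079,115)
im=snapshot('scene'); save(im,'s4')
i2=snapshot('wrist'); c=calibration('wrist'); s=sense(); p=s['position']
save(np.hstack([cv2.resize(im[200:300,225:335],(440,400),interpolation=cv2.INTER_CUBIC),cv2.resize(rect(i2,c,p[0],p[1],p[2]+.026+.025,.045,180),(360,360)) if 0 else np.vstack([cv2.resize(rect(i2,c,p[0],p[1],p[2]+.051,.045,180),(360,360)),np.zeros((40,360,3),np.uint8)])]),'m8')
lid(i2,c,p[0],p[1],p[2]+.051)
E
```

```text
10.25 pos [ 0.6507 -0.0884  0.0771] rpy [-1.7984e+02 -8.0000e-02  1.1483e+02] F [0.3 0.1 0. ] T [0.01 0.04 0.  ] w 0.0563 q7 -1.0
slide [-0.0012  0.0025 -0.0019] turn z -0.003
lid 0.6519 -0.1103 r mm 61.03129196166992 ridge -81.1 n 3049
```

View pics/m8.png

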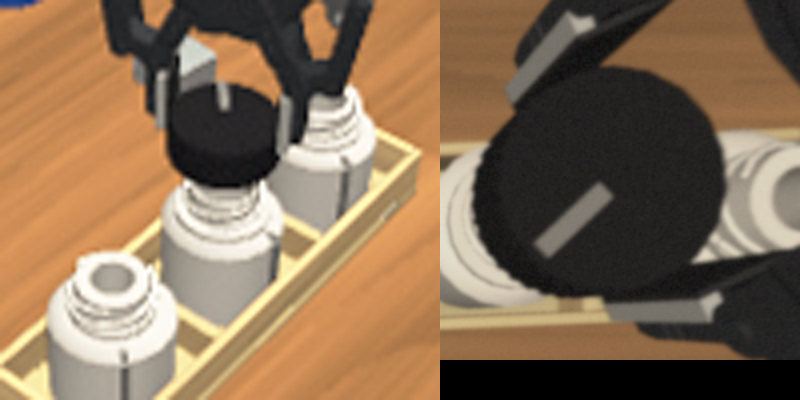

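>>> servo_tool(angular=[[0,0,0],[0,0,0],[0,0,0],[0,0,0],[0,0,0],[0,0,0],[0,0,0]], slide=[[-0.001,0.002,0.004],[-0.001,0.002,0.009],[-0.001,0.002,0.013],[-0.001,0.002,0.017],[-0.001,0.002,0.02],[-0.001,0.002,0.022],[-0.001,0.002,0.022]], gripper=[0.03,0.03,0.03,0.03,0.03,0.03,0.03])

```text
time_s: 11.05
position: [0.6538, -0.0884, 0.0562]
orientation: [-180.0, -0.0, 114.9]
force: [0.2, 0.2, -0.2]
width: 0.0561
```

```bash
python3 -c "
from h import *
st()"
```

```text
11.05 pos [ 0.6538 -0.0884  0.0562] rpy [-1.7997e+02 -2.0000e-02  1.1492e+02] F [ 0.2  0.2 -0.2] T [ 0.02 -0.02  0.07] w 0.0561 q7 -1.8
```

>>> servo_tool(angular=[[0,0,0],[0,0,0],[0,0,0],[0,0,0]], slide=[[0,0,0.002],[0,0,0.004],[0,0,0.006],[0,0,0.006]], gripper=[0.03,0.03,0.03,0.03])

```text
time_s: 11.45
position: [0.6538, -0.0884, 0.0502]
orientation: [-180.0, -0.0, 114.9]
force: [-1.5, -0.3, -0.3]
width: 0.0561
```

>>> servo_tool(angular=[[0,0,0],[0,0,0],[0,0,0]], slide=[[0,0,0.0015],[0,0,0.003],[0,0,0.003]], gripper=[0.03,0.03,0.03])

```text
time_s: 11.75
position: [0.6539, -0.0884, 0.0474]
orientation: [-180.0, -0.0, 114.9]
force: [-1.1, 0.6, -0.3]
width: 0.056
```

>>> servo_tool(angular=[[0,0,0],[0,0,0],[0,0,0]], slide=[[0,0,0.001],[0,0,0.002],[0,0,0.002]], gripper=[0.03,0.03,0.03])

```text
time_s: 12.05
position: [0.654, -0.0884, 0.0455]
orientation: [-180.0, -0.0, 114.9]
force: [0.7, -0.6, -0.3]
width: 0.0559
```

>>> servo_tool(angular=[[0,0,0],[0,0,0]], slide=[[0,0,0.001],[0,0,0.001]], gripper=[0.03,0.03])

```text
time_s: 12.25
position: [0.6542, -0.0884, 0.045]
orientation: [180.0, 0.0, 114.9]
force: [-0.8, -0.5, 3.9]
width: 0.0562
```

>>> servo_tool(angular=[[0,0,0.14],[0,0,0.28],[0,0,0.42],[0,0,0.56],[0,0,0.7],[0,0,0.84]], slide=[[0,0,0.0007],[0,0,0.0013],[0,0,0.0019],[0,0,0.0025],[0,0,0.0031],[0,0,0.0037]], gripper=[0.03,0.03,0.03,0.03,0.03,0.03])

```text
time_s: 12.85
position: [0.6557, -0.0883, 0.043]
orientation: [179.8, -0.1, 66.5]
force: [-0.7, -2.1, 14.8]
width: 0.0561
```

```bash
python3 -c "
from h import *
st()"
```

```text
12.85 pos [ 0.6557 -0.0883  0.043 ] rpy [ 1.7978e+02 -7.0000e-02  6.6470e+01] F [-0.7 -2.1 14.8] T [-0.14  0.46  0.22] w 0.0561 q7 -43.1
```

>>> servo_tool(angular=[[0,0,0.12],[0,0,0.24],[0,0,0.36],[0,0,0.48],[0,0,0.48]], slide=[[0,0,0.0005],[0,0,0.001],[0,0,0.0015],[0,0,0.002],[0,0,0.002]], gripper=[0.03,0.03,0.03,0.03,0.03])

```text
time_s: 13.35
position: [0.6565, -0.0888, 0.0429]
orientation: [179.7, -0.2, 39.0]
force: [-3.3, -1.3, 22.5]
width: 0.0562
```

```bash
python3 -c "
from h import *
st()"
```

```text
13.35 pos [ 0.6565 -0.0888  0.0429] rpy [179.7   -0.21  39.01] F [-3.3 -1.3 22.5] T [-0.07  0.96 -0.28] w 0.0562 q7 -65.6
```

>>> servo_tool(angular=[[0,0,0.13],[0,0,0.26],[0,0,0.39],[0,0,0.5],[0,0,0.5]], slide=[[0,0,0],[0,0,0],[0,0,0],[0,0,0],[0,0,0]], gripper=[0.03,0.03,0.03,0.03,0.03])

```text
time_s: 13.85
position: [0.6558, -0.0906, 0.0428]
orientation: [179.7, -0.2, 10.3]
force: [-5.7, -4.6, 24.2]
width: 0.0561
```

```bash
python3 -c "
from h import *
st(); im=snapshot('scene'); save(im,'s5')
i2=snapshot('wrist'); c=calibration('wrist'); s=sense(); p=s['position']; st()
save(np.hstack([cv2.resize(im[200:300,225:335],(440,400),interpolation=cv2.INTER_CUBIC),np.vstack([cv2.resize(rect(i2,c,p[0],p[1],p[2]+.051,.045,180),(360,360)),np.zeros((40,360,3),np.uint8)])]),'m9')
"
```

```text
13.85 pos [ 0.6558 -0.0906  0.0428] rpy [179.74  -0.24  10.35] F [-5.7 -4.6 24.2] T [-0.8   1.14 -0.45] w 0.0561 q7 -88.7
13.95 pos [ 0.6559 -0.0905  0.0428] rpy [179.76  -0.25  10.51] F [-5.7 -4.1 23.9] T [-0.59  1.2  -0.13] w 0.056 q7 -88.6
```

View pics/m9.png

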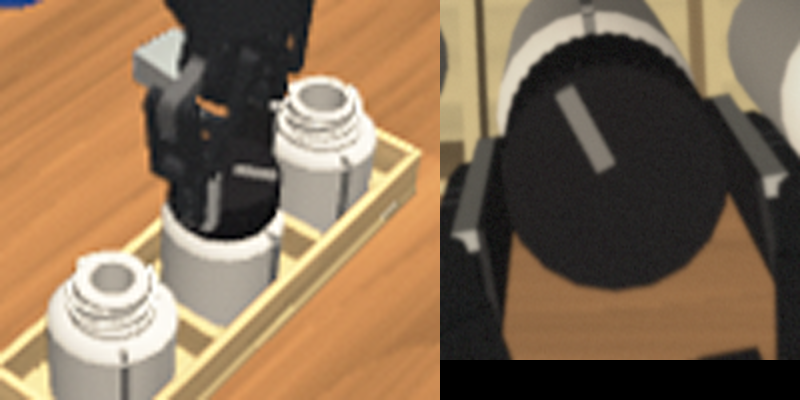

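>>> servo_tool(angular=[[0,0,0.13],[0,0,0.26],[0,0,0.39],[0,0,0.52],[0,0,0.65],[0,0,0.78],[0,0,0.78]], slide=[[-0.001,0.0015,0],[-0.001,0.0015,0],[-0.001,0.0015,0],[-0.001,0.0015,0],[-0.001,0.0015,0],[-0.001,0.0015,0],[-0.001,0.0015,0]], gripper=[0.03,0.03,0.03,0.03,0.03,0.03,0.03])

```text
time_s: 14.65
position: [0.6561, -0.0908, 0.0429]
orientation: [-179.9, -0.4, -34.3]
force: [-2.3, -1.9, 22.0]
width: 0.056
```

```bash
python3 -c "
from h import *
st(); i2=snapshot('wrist'); c=calibration('wrist'); s=sense(); p=s['position']
lid(i2,c,p[0],p[1],p[2]+.051)
r=rect(i2,c,p[0],p[1],p[2]+.051,.028,112).astype(int); mx=r.max(2); yy,xx=np.nonzero(mx>105); 
d=np.hypot(xx-55.5,yy-55.5); k=d<48; print(k.sum(),np.degrees(np.arctan2(-(xx[k].mean()-55.5),-(yy[k].mean()-55.5))),xx[k].mean(),yy[k].mean())
q=cv2.fitLine(np.c_[xx[k],yy[k]].astype(np.float32),cv2.DIST_L2,0,.01,.01).ravel(); print(q)
"
```

```text
14.65 pos [ 0.6561 -0.0908  0.0429] rpy [-179.86   -0.39  -34.32] F [-2.3 -1.9 22. ] T [-0.33  0.68 -0.31] w 0.056 q7 -124.2
lid 0.6381 -0.0903 r mm 60.69240951538086 ridge 164.5 n 2009
394 -8.740177369068608 59.71065989847716 28.111675126903553
[ 0.27607614 -0.96113575 59.71066    28.111675  ]
```

>>> servo_tool(angular=[[0,0,-0.14],[0,0,-0.28],[0,0,-0.42],[0,0,-0.56],[0,0,-0.7],[0,0,-0.84],[0,0,-0.98],[0,0,-1.12]], slide=[[0,0,-0.001],[0,0,-0.002],[0,0,-0.003],[0,0,-0.004],[0,0,-0.004],[0,0,-0.004],[0,0,-0.004],[0,0,-0.004]], gripper=[0.03,0.03,0.03,0.03,0.03,0.03,0.03,0.03])

```text
time_s: 15.5
position: [0.6547, -0.0893, 0.0437]
orientation: [180.0, -0.2, 30.4]
force: [1.0, 0.5, -1.2]
width: 0.056
```

>>> servo_tool(angular=[[0,0,-0.14],[0,0,-0.28],[0,0,-0.42],[0,0,-0.56],[0,0,-0.7],[0,0,-0.75]], slide=[[0,0,-0.0005],[0,0,-0.001],[0,0,-0.002],[0,0,-0.003],[0,0,-0.004],[0,0,-0.004]], gripper=[0.03,0.03,0.03,0.03,0.03,0.03])

```text
time_s: 16.1
position: [0.6536, -0.0897, 0.0464]
orientation: [180.0, -0.1, 73.4]
force: [0.1, 0.7, -2.2]
width: 0.0561
```

```bash
python3 -c "
from h import *
st()"
```

```text
16.1 pos [ 0.6536 -0.0897  0.0464] rpy [ 1.80e+02 -6.00e-02  7.34e+01] F [ 0.1  0.7 -2.2] T [ 0.07 -0.21 -0.05] w 0.0561 q7 -37.1
```

>>> servo_tool(angular=[[0,0,-0.14],[0,0,-0.28],[0,0,-0.4],[0,0,-0.4],[0,0,-0.4],[0,0,-0.4],[0,0,-0.4]], slide=[[0,0,-0.001],[0,0,-0.002],[0,0,-0.004],[0,0,-0.01],[0,0,-0.02],[0,0,-0.04],[0,0,-0.06]], gripper=[0.03,0.03,0.03,0.03,0.03,0.03,0.03])

```text
time_s: 16.8
position: [0.6532, -0.09, 0.1083]
orientation: [-180.0, 0.0, 95.8]
force: [0.3, 1.0, 0.7]
width: 0.0564
```

```bash
python3 -c "
from h import *
st(); go(.462,-.0095,.1,41)
import cv2
L=[lid]
for c in ('scene',):
  im=snapshot(c); save(im,'s6'); print([(np.round(d['point'],3).tolist(),round(d['confidence'],2)) for d in place_of(c,'lid_p')])
"
```

```text
16.8 pos [ 0.6532 -0.09    0.1083] rpy [-1.7999e+02  1.0000e-02  9.5830e+01] F [0.3 1.  0.7] T [0.02 0.01 0.03] w 0.0564 q7 -15.7
slide [ 0.0995 -0.182   0.0083] turn z 0.957
[([0.647, -0.089, 0.139], 0.95), ([0.438, -0.206, -0.006], 0.68), ([0.356, 0.04, -0.0], 0.61), ([0.426, 0.34, 0.002], 0.54), ([0.654, -0.09, -0.002], 0.52)]
```

>>> servo_tool(angular=[[0,0,0.13],[0,0,0.26],[0,0,0.4],[0,0,0.54],[0,0,0.68],[0,0,0.82],[0,0,0.957],[0,0,0.957]], slide=[[0.015,-0.027,0],[0.03,-0.054,0],[0.045,-0.081,0],[0.06,-0.109,0],[0.075,-0.136,0],[0.09,-0.163,0],[0.0995,-0.182,0],[0.0995,-0.182,0]], gripper=[0.03,0.03,0.03,0.03,0.03,0.03,0.03,0.03])

```text
time_s: 17.7
position: [0.459, -0.0094, 0.1074]
orientation: [180.0, 0.1, 41.0]
force: [0.2, -1.0, 0.3]
width: 0.0557
```

>>> servo_tool(angular=[[0,0,0],[0,0,0],[0,0,0],[0,0,0],[0,0,0]], slide=[[0,0,0.03],[0,0,0.07],[0,0,0.1],[0,0,0.12],[0,0,0.12]], gripper=[0.03,0.03,0.03,0.03,0.03])

```text
time_s: 18.2
position: [0.4609, -0.0103, -0.0151]
orientation: [-179.9, 0.2, 41.2]
force: [0.8, 0.1, -0.9]
width: 0.0561
```

```bash
python3 -c "
from h import *
st(); go(.462,-.0095,-.0255,41)
"
```

```text
18.2 pos [ 0.4609 -0.0103 -0.0151] rpy [-1.7986e+02  1.6000e-01  4.1200e+01] F [ 0.8  0.1 -0.9] T [-0.06 -0.01 -0.02] w 0.0561 q7 -82.0
slide [0.0013 0.0001 0.0104] turn z 0.004
```

>>> servo_tool(angular=[[0,0,0],[0,0,0],[0,0,0],[0,0,0],[0,0,0]], slide=[[0,0,0.003],[0,0,0.007],[0,0,0.01],[0,0,0.013],[0,0,0.013]], gripper=[0.03,0.03,0.03,0.03,0.03])

```text
time_s: 18.7
position: [0.4625, -0.0104, -0.0255]
orientation: [179.9, -0.0, 41.2]
force: [-0.4, -0.5, 3.7]
width: 0.0562
```

>>> servo_tool(angular=[[0,0,0],[0,0,0],[0,0,0],[0,0,0],[0,0,0],[0,0,0],[0,0,0]], slide=[[0,0,0],[0,0,0],[0,0,0],[0,0,-0.02],[0,0,-0.06],[0,0,-0.1],[0,0,-0.14]], gripper=[0.085,0.085,0.085,0.085,0.085,0.085,0.085])

```text
time_s: 19.4
position: [0.4613, -0.01, 0.1152]
orientation: [-179.9, 0.0, 41.2]
force: [1.5, -0.1, -0.2]
width: 0.0853
```

```bash
python3 -c "
from h import *
snapshot('scene');st(); c=calibration('wrist'); lidfit(snapshot('wrist'),c,.462,-.0095); go(.4375,-.206,.12,37)
"
```

```text
19.45 pos [ 0.4645 -0.0093  0.1207] rpy [179.73  -0.3   41.24] F [3.  0.3 4.5] T [ 0.01 -0.15  0.04] w 0.0849 q7 -70.8
fit [ 0.4623 -0.0095] area 3501 model 3737.447436173912
slide [-0.1498  0.1298 -0.0017] turn z 0.073
```

>>> servo_tool(angular=[[0,0,0.04],[0,0,0.04],[0,0,0.04],[0,0,0.04],[0,0,0.04],[0,0,0.04]], slide=[[-0.035,0.03,0],[-0.07,0.06,0],[-0.105,0.09,0],[-0.135,0.117,0],[-0.15,0.13,0],[-0.15,0.13,0]], gripper=[0.085,0.085,0.085,0.085,0.085,0.085])

```text
time_s: 20.1
position: [0.4331, -0.2103, 0.1129]
orientation: [-180.0, 0.1, 38.6]
force: [0.7, 0.7, 0.1]
width: 0.0848
```

```bash
cat >> h.py <<'E'
def ridge(im,cal,x,y,z,r=26):
    n=4*r; o=rect(im,cal,x,y,z,r/1000,n).astype(int); mx=o.max(2); yy,xx=np.nonzero(mx>100); c=(n-1)/2
    k=np.hypot(xx-c,yy-c)<1.9*r; q=cv2.fitLine(np.c_[xx[k],yy[k]].astype(np.float32),cv2.DIST_L2,0,.01,.01).ravel()
    d=q[:2]*np.sign(np.dot(q[:2],q[2:]-c)); print('ridge',round(np.degrees(np.arctan2(-d[0],-d[1])),1),'n',k.sum(),'mid off mm',np.round((q[2:]-c)/2,1))
E
python3 -c "
from h import *
snapshot('scene');c=calibration('wrist');im=snapshot('wrist'); save(im,'w5'); st(); q=lidfit(im,c,.438,-.205); ridge(im,c,*q,.026); go(*q,-.0255,39)
print([(np.round(d['point'],3).tolist(),round(d['confidence'],2)) for d in place_of('wrist','tin')+place_of('wrist','lid_p')])
"
```

```text
20.2 pos [ 0.4342 -0.2065  0.1133] rpy [-179.93   -0.     38.83] F [-0.4  1.2  0.7] T [ 0.03 -0.02  0.04] w 0.0845 q7 -48.5
fit [ 0.4392 -0.2041] area 3542 model 3996.1715285087703
ridge 46.8 n 353 mid off mm [-11.1 -10.2]
slide [0.0054 0.0012 0.1388] turn z -0.003
[([0.481, -0.163, 0.002], 0.94), ([0.44, -0.201, -0.001], 0.96), ([0.459, -0.011, -0.001], 0.8)]
```

>>> servo_tool(angular=[[0,0,0],[0,0,0],[0,0,0],[0,0,0],[0,0,0],[0,0,0],[0,0,0]], slide=[[0.003,0.001,0.02],[0.0055,0.001,0.06],[0.0055,0.001,0.1],[0.0055,0.001,0.125],[0.0055,0.001,0.138],[0.0055,0.001,0.138],[0.0055,0.001,0.138]], gripper=[0.085,0.085,0.085,0.085,0.085,0.085,0.085])

```text
time_s: 21.0
position: [0.44, -0.2029, -0.0238]
orientation: [-180.0, -0.0, 39.0]
force: [-0.3, 0.8, 0.4]
width: 0.0849
```

>>> servo_tool(angular=[[0,0,0],[0,0,0],[0,0,0],[0,0,0],[0,0,0]], slide=[[0,0,0],[0,0,0],[0,0,0],[0,0,0],[0,0,0]], gripper=[0.03,0.03,0.03,0.03,0.03])

```text
time_s: 21.5
position: [0.4403, -0.2042, -0.0225]
orientation: [179.9, -0.1, 38.9]
force: [-1.5, 1.2, 11.6]
width: 0.0558
```

```bash
python3 -c "
from h import *
st()"
```

```text
21.5 pos [ 0.4403 -0.2042 -0.0225] rpy [ 1.7987e+02 -5.0000e-02  3.8890e+01] F [-1.5  1.2 11.6] T [0.38 0.46 0.03] w 0.0558 q7 -60.0
```

>>> servo_tool(angular=[[0,0,0],[0,0,0],[0,0,0],[0,0,0],[0,0,0]], slide=[[0,0,-0.01],[0,0,-0.04],[0,0,-0.08],[0,0,-0.12],[0,0,-0.14]], gripper=[0.03,0.03,0.03,0.03,0.03])

```text
time_s: 22.0
position: [0.4407, -0.2043, 0.1198]
orientation: [179.8, -0.1, 38.9]
force: [0.6, 0.1, -0.3]
width: 0.0557
```

>>> servo_tool(angular=[[0,0,-0.14],[0,0,-0.28],[0,0,-0.42],[0,0,-0.56],[0,0,-0.7],[0,0,-0.84],[0,0,-0.98],[0,0,-1.12]], slide=[[0.03,0.006,0],[0.06,0.011,0],[0.09,0.017,0],[0.12,0.022,0],[0.15,0.028,0],[0.18,0.033,0],[0.21,0.039,0],[0.238,0.044,0]], gripper=[0.03,0.03,0.03,0.03,0.03,0.03,0.03,0.03])

```text
time_s: 22.8
position: [0.6533, -0.0886, 0.1168]
orientation: [180.0, 0.0, 103.4]
force: [0.4, 0.3, -0.6]
width: 0.056
```

>>> servo_tool(angular=[[0,0,-0.14],[0,0,-0.28],[0,0,-0.42],[0,0,-0.42],[0,0,-0.42]], slide=[[0,0,0],[0,0,0.015],[0,0,0.03],[0,0,0.035],[0,0,0.035]], gripper=[0.03,0.03,0.03,0.03,0.03])

```text
time_s: 23.3
position: [0.6518, -0.0894, 0.0807]
orientation: [-180.0, -0.1, 126.9]
force: [0.4, -0.3, -0.6]
width: 0.0562
```

```bash
python3 -c "
from h import *
snapshot('scene'); c=calibration('wrist');im=snapshot('wrist'); st(); p=sense()['position']
ridge(im,c,p[0],p[1],p[2]+.0475); go(.6535,-.089,.06,127); save(im,'w6')"
```

```text
23.4 pos [ 0.6526 -0.089   0.0819] rpy [1.7996e+02 3.0000e-02 1.2693e+02] F [1.1 0.3 0.1] T [-0.01 -0.   -0.01] w 0.0561 q7 9.0
ridge 134.8 n 411 mid off mm [-10.4   9.7]
slide [-0.0005  0.0007  0.0219] turn z -0.001
```

>>> servo_tool(angular=[[0,0,0],[0,0,0],[0,0,0],[0,0,0],[0,0,0],[0,0,0],[0,0,0],[0,0,0]], slide=[[0,0,0.006],[0,0,0.012],[0,0,0.017],[0,0,0.021],[0,0,0.024],[0,0,0.027],[0,0,0.029],[0,0,0.029]], gripper=[0.03,0.03,0.03,0.03,0.03,0.03,0.03,0.03])

```text
time_s: 24.2
position: [0.6523, -0.0889, 0.0516]
orientation: [-180.0, -0.0, 127.1]
force: [0.1, -0.2, -0.5]
width: 0.0562
```

>>> servo_tool(angular=[[0,0,0],[0,0,0],[0,0,0]], slide=[[0,0,0.001],[0,0,0.002],[0,0,0.002]], gripper=[0.03,0.03,0.03])

```text
time_s: 24.5
position: [0.6523, -0.089, 0.0498]
orientation: [-180.0, -0.0, 127.1]
force: [-0.1, 0.2, -0.0]
width: 0.0557
```

>>> servo_tool(angular=[[0,0,0],[0,0,0],[0,0,0]], slide=[[0,0,0.001],[0,0,0.002],[0,0,0.002]], gripper=[0.03,0.03,0.03])

```text
time_s: 24.8
position: [0.6527, -0.089, 0.0482]
orientation: [180.0, 0.0, 127.1]
force: [-0.9, -1.2, 2.5]
width: 0.0563
```

>>> servo_tool(angular=[[0,0,0.13],[0,0,0.26],[0,0,0.39],[0,0,0.52],[0,0,0.65],[0,0,0.78],[0,0,0.91]], slide=[[0,0,0.0005],[0,0,0.001],[0,0,0.0016],[0,0,0.0022],[0,0,0.0028],[0,0,0.0034],[0,0,0.004]], gripper=[0.03,0.03,0.03,0.03,0.03,0.03,0.03])

```text
time_s: 25.5
position: [0.6531, -0.088, 0.0445]
orientation: [179.9, -0.1, 74.7]
force: [-0.0, 2.2, 1.9]
width: 0.0564
```

```bash
python3 -c "
from h import *
st(); p=sense()['position']; c=calibration('wrist');im=snapshot('wrist'); ridge(im,c,p[0],p[1],p[2]+.0475)"
```

```text
25.5 pos [ 0.6531 -0.088   0.0445] rpy [ 1.7993e+02 -8.0000e-02  7.4720e+01] F [-0.   2.2  1.9] T [ 0.23 -0.11  0.04] w 0.0564 q7 -36.9
ridge 82.9 n 401 mid off mm [-14.1  -1.6]
```

>>> servo_tool(angular=[[0,0,0.12],[0,0,0.24],[0,0,0.36],[0,0,0.48],[0,0,0.58],[0,0,0.58]], slide=[[0,0,0.0006],[0,0,0.0012],[0,0,0.0018],[0,0,0.0024],[0,0,0.003],[0,0,0.003]], gripper=[0.03,0.03,0.03,0.03,0.03,0.03])

```text
time_s: 26.15
position: [0.654, -0.0884, 0.0426]
orientation: [179.9, -0.1, 41.7]
force: [0.5, 0.2, 8.3]
width: 0.0558
```

```bash
python3 -c "
from h import *
st(); p=sense()['position']; c=calibration('wrist');im=snapshot('wrist'); ridge(im,c,p[0],p[1],p[2]+.0475)"
```

```text
26.15 pos [ 0.654  -0.0884  0.0426] rpy [ 1.7985e+02 -1.5000e-01  4.1730e+01] F [0.5 0.2 8.3] T [ 0.1  -0.04 -0.11] w 0.0558 q7 -64.2
ridge 49.6 n 396 mid off mm [-11.5  -8.5]
```

>>> servo_tool(angular=[[0,0,0.1],[0,0,0.2],[0,0,0.3],[0,0,0.3]], slide=[[0,0,0.0005],[0,0,0.001],[0,0,0.0015],[0,0,0.0015]], gripper=[0.03,0.03,0.03,0.03])

```text
time_s: 26.6
position: [0.655, -0.0888, 0.0426]
orientation: [179.8, -0.3, 24.5]
force: [-1.0, 0.6, 15.7]
width: 0.0561
```

```bash
python3 -c "
from h import *
st(); p=sense()['position']; c=calibration('wrist');im=snapshot('wrist'); ridge(im,c,p[0],p[1],p[2]+.0475)"
```

```text
26.6 pos [ 0.655  -0.0888  0.0426] rpy [179.82  -0.29  24.53] F [-1.   0.6 15.7] T [ 0.01  0.15 -0.21] w 0.0561 q7 -78.2
ridge 32.4 n 409 mid off mm [ -8.7 -11.2]
```

>>> servo_tool(angular=[[0,0,0],[0,0,0],[0,0,0],[0,0,0],[0,0,0],[0,0,0],[0,0,0],[0,0,0]], slide=[[0,0,-0.0025],[0,0,-0.0025],[0,0,-0.0025],[0,0,-0.0025],[0,0,-0.02],[0,0,-0.06],[0,0,-0.1],[0,0,-0.14]], gripper=[0.03,0.075,0.075,0.075,0.075,0.08,0.08,0.08])

```text
time_s: 27.45
position: [0.6517, -0.0889, 0.1802]
orientation: [-179.9, 0.1, 24.6]
force: [0.5, 0.5, -0.5]
width: 0.08
```

>>> servo_tool(angular=[[0,0,0],[0,0,0],[0,0,0]], slide=[[-0.04,0,0],[-0.07,0,0],[-0.07,0,0]], gripper=[0.08,0.08,0.08])

```text
time_s: 27.75
position: [0.585, -0.121, 0.1794]
orientation: [179.9, 0.2, 24.4]
force: [-0.5, -0.7, 0.3]
width: 0.0803
```

```bash
python3 - <<'E'
from h import *
snapshot('top'); st(); c=calibration('wrist'); w=snapshot('wrist'); save(w,'w7'); s=snapshot('scene'); save(s,'s7'); sc=calibration('scene')
print([(np.round(d['point'],4).tolist(),round(d['confidence'],2)) for d in place_of('scene','lid_p')[:5]])
print('wrist',[(np.round(d['point'],4).tolist(),round(d['confidence'],2)) for d in place_of('wrist','lid_p')[:5]])
q=lidfit(w,c,.6535,-.0885,.065); q=lidfit(w,c,.6535,-.0885,.068)
lidfit(s,sc,.6535,-.0885,.065,80); lidfit(s,sc,.6535,-.0885,.068,80)
# overlay of home outline and of 3 mm high outline
v=cv2.resize(s[215:290,240:320],(400,375),interpolation=cv2.INTER_CUBIC); t=np.linspace(0,2*np.pi,60)
for z,col in((.065,(0,255,0)),(.068,(255,0,0)),(.09,(0,255,255))):
    p=(proj(sc,np.c_[.6535+.0295*np.cos(t),-.0885+.0295*np.sin(t),np.full(60,z)])-[240,215])*5
    cv2.polylines(v,[p.astype(np.int32)],True,col,1)
save(np.hstack([v,cv2.resize(s,(400,375)) if 0 else cv2.resize(w,(400,375))]),'m10')
E
```

```text
27.8 pos [ 0.5871 -0.1196  0.1795] rpy [1.7997e+02 9.0000e-02 2.4450e+01] F [ 0.5  0.5 -0.2] T [ 0.01  0.   -0.01] w 0.0802 q7 -71.0
[([0.6498, -0.0902, 0.0621], 0.88), ([0.4568, -0.0114, 0.0066], 0.71), ([0.4469, 0.2469, -0.0027], 0.68), ([0.424, 0.3409, 0.0031], 0.68), ([0.3569, 0.0381, -0.0043], 0.58)]
wrist [([0.6529, -0.0851, 0.0652], 0.79), ([0.3572, 0.0397, 0.0021], 0.78)]
fit [ 0.6521 -0.0888] area 3971 model 4552.603206472151
fit [ 0.6522 -0.0888] area 3971 model 4656.881620514352
fit [ 0.6523 -0.0896] area 589 model 654.9634679488372
fit [ 0.6542 -0.0922] area 589 model 661.9577335894573
```

View pics/m10.png

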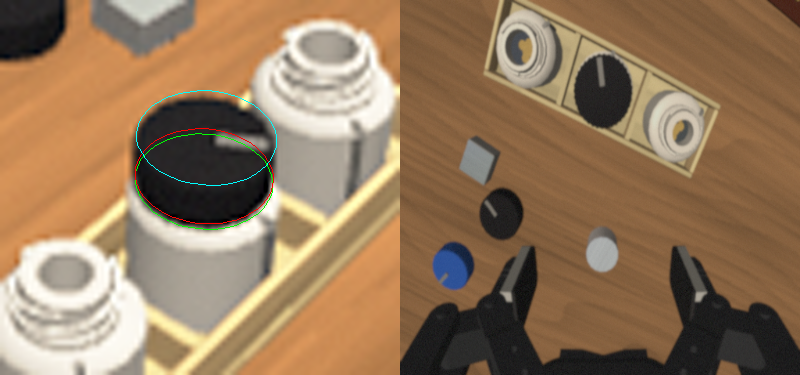

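```bash
python3 -c "
from h import *
print([(n,np.round(d['point'],3).tolist()) for n in('tin','block','spool') for d in place_of('scene',n)[:1]]); st(); print(hand_in())"
```

```text
[('tin', [0.481, -0.165, -0.001]), ('block', [0.514, 0.037, -0.003]), ('spool', [0.506, 0.252, -0.001])]
28.15 pos [ 0.5893 -0.1172  0.179 ] rpy [-179.96   -0.     24.63] F [ 0.  -0.7  0.5] T [0.02 0.06 0.03] w 0.0802 q7 -71.0
the job is handed in; nothing more can be done
None
```

The middle jar is closed with the lid that stood by the tin. I handed the job in at about 28 s of the 72 s allowed.

**What I did:**
- **First try:** the lid by the block bound about 3.7 mm above home. I unscrewed it and set it back flat on its old spot.
- **Second try:** the lid by the tin screwed down 5.6 mm and stopped at about full depth.
- **Third lid:** the lid by the spool was never touched.

**Last checks:**
- **Depth:** the gripper height at the stop puts the lid's lower edge at about 65.1 mm, against 65 mm for home. The wrist and scene pictures agree with each other within 1 mm for that height and disagree by about 4 mm for a height 3 mm greater.
- **Centring and level:** the picture fits put the lid centre within about 1.5 mm of the rim centre I estimated, and it looks level. I did not measure the tilt.
- **Bystanders:** the scene camera reports the tin, block and spool within 3 mm of where they started.

**What did not agree:**
- **Missed first grasp:** the open fingertips stood about 3 cm higher than the tool description suggests, so the first closing missed the lid. I lowered the hand until the grip held.
- **No hard stop:** both lids kept turning with the gripper at low torque after they stopped going down. I therefore judged "home" by depth, not by a hard stop in rotation.
- **Detector reading:** one detector put the seated lid at 62 mm and the other at 65 mm, within their stated 4 mm.

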